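Clear the brush and index the painting disc to the third stop

ROBOT

A 7-joint arm with a two-finger parallel gripper is mounted at the origin on the work surface. World frame = base frame: x ahead of the robot, y to its left, z up, the work surface at z = 0. Lengths are in m, angles in degrees, forces in N, time in s.
With the tool pointing down it reaches from about 0.4 to 0.85 m from the base axis. Payload 4.5 kg.
Tool frame: the origin (TCP) lies between the finger pads, 19 mm behind the fingertips; this is the grasp point; z points along the fingers, y is the line along which they close (so a half turn about z gives the same grasp; the last joint's range is limited). The gripper opens to 88 mm and grips with 3 to 60 N. Pads are 18 mm wide; open, the fingers measure 123 mm over their backs; the gripper's body (75 mm by 187 mm) begins 45 mm behind the grasp point.
Start: joints at [74.301, 39.483, -11.15, 89.685, 9.013, 51.709, -12.324], TCP at [0.189, -0.596, 0.257] pointing down, gripper open.
Joint ranges: [-172.22, 172.22], [-26.19, 119.32], [-84.43, 86.54], [7.71, 146.69], [-57.33, 237.33], [2.42, 119.75], [-152.13, 152.13]. Speed limits (degrees/s): [147.25, 147.25, 180, 180, 180, 180, 180].

INTERFACE

Orientations are given as [roll, pitch, yaw] about the fixed x, y, z axes, in that order (R = Rz(yaw) Ry(pitch) Rx(roll)).
In Python, from cell import r gives the robot as it stands.
- The arm moves only by the shell command python3 drive.py 'ROWS' [FORCE]. ROWS is a JSON list of rows, 1 to 10 of them, each an object with the fields finger_gap (the finger opening in m), xyz (a list: dx, dy, dz in parts of the range, where 1.0 means 300 mm), yaw (a turn about the tool's z in a scale on which 1.0 is 45 degrees); a field left out counts as zero (the opening has to be given); each row shifts and turns the commanded pose from where the row before left it, along the tool's axes as they then stand; what a row does not reach is not made up. A row lasts 1/12 s, in which the tool goes at most 0.0417 m and 7.16 degrees, less where a joint would pass 70% of its speed; a pose out of reach is approached as far as the arm can. The fingers move at their own pace and stop on an object; FORCE is the grip in N (left out, the last holds). Time passes only in rows, so rows that do not move let the fingers close. It prints the time, the measured TCP pose, the force, the opening and the grip force at its end. A shift or turn number past 1, either way, is cut back to 1. Input that does not fit is refused with a message, and nothing moves.
- r.get_state(): the state, without advancing time (a new reading comes with each control period).
- r.read_camera(name): name is "scene" or "top"; returns a dict with "frame" (480x640x3 uint8, blue, green, red), "mtx" (3x3 intrinsics, pixels), "distortion" ([k1, k2, p1, p2, k3] as OpenCV has them; the pictures are not rectified), "R" (3x3) and "t" (3): a world point X has camera coordinates R X + t. Camera axes: x right, y down, z forward; pixel columns grow to the right and rows downward; lengths in m; the calibration is good to about 2 mm. A picture is of the moment at which its call begins. There is no depth.
- r.close_job(): hands the job in; it is judged then, once.
The state is a dict: "time_s": time; "joint_positions": joint angles; "joint_velocities": joint speeds; "joint_efforts": joint torques, N m; "ee_pos": TCP position; "tcp_rot": TCP orientation; "ft_force": force on the tool from outside, world axes, zero at the start; "ft_torque": the same for the moment, N m; "opening": finger opening in m; "gripper_force": force on a finger pad.
Only numpy, scipy, OpenCV 4.12 (cv2) and the standard library are available. Lean on these libraries where they do the work, as an engineer would, in place of code of your own. Each camera call takes 0.05 s, during which the arm holds its last target. There are 200 camera calls.

TASK

The flat brush has been left lying on the round painting disc of the light box: stand it in the white pot, bristles up, and let go of it. Then take the black knob in the middle of the disc and turn it clockwise (seen from above) by feel, three clicks on to the third stop and not past it, and finish with the knob still held in the gripper there, so that the disc cannot slip while the next key frame is painted. Leave the pot standing and do not push the other things about.

Things in the scene. Friction and masses are not known exactly. Their poses are not given: they have to be found in the camera images.
- lightbox: Fixed aluminium light box, white top: 340 mm deep (x), 400 wide (y), 70 high. Origin: centre of its underside, z up; the disc turns about the vertical through it. Film strips lie taped flat along its left and right edges. On the far side (box +x) a dark plunger block, 134 to 160 mm from the axis, top 88 mm above the table, its small button 98 mm.
- disc (a joint): Angle (rad) of disc and knob (one part): 0 at the start stop, grows CLOCKWISE from above. Clear disc 250 mm across, top 80 mm above the table, 18 frames on it. A stop every 0.349 rad; the third is 1.047, nothing blocks it beyond. Detent torque is a sine, peak 0.15 N m a quarter of the way, zero halfway, then pulls on into the next stop; friction 0.03 N m. Let go, it drops into the nearest stop.
- knob_grip (a point): Grip point of the black knob, on the disc's axis, 107 mm above the table; turns with the disc, z up, x along the bar grip. Bar grip 48 mm long (x), 13 wide (y), top 118 mm above the table, white line on top towards +x (to the pointer at the start). Below it a round skirt 50 mm across, top 88 mm above the table: keep the fingertips above it. Pinch the bar across its width from above.
- pointer (a point): Tip of the fixed red pointer on the plunger block, over the rim of the disc, 116 mm from the disc's axis along the light box's +x; it shows the frame at the stop.
- brush: Flat brush 200 mm long, 40 g, lying on the disc's near side some 70 mm from the knob axis, bristles left. Origin: on its axis at the centre of mass, 108 mm from the butt, at first 86 mm above the table. x points to the bristles, z up as it lies. Round dark red handle 12 mm thick from x -78 to +27 mm, 7 mm at the butt (-108); steel ferrule 26 x 12 mm to +59; brown stiff bristles 24 x 9 to +92.
- brush_butt (a point): End of the brush handle, on the brush's axis, 108 mm from its origin.
- pot: White ceramic pot, loose, 400 g, standing on the table: 95 mm tall, 70 mm across at the rim and 66 mm at the foot, wall 4 mm, inner floor 6 mm above the table. Origin: centre of its underside, z up. A brush let go in it leans on the rim, up to about 32 degrees.
- water_jar: Green glass jar, empty, 80 mm tall, 72 mm across, 350 g; origin: centre of its underside. Stands near the pot and may trade places with it. Bystander
- ink_amber: ink jar, yellow, 44 mm across with a black cap, 54 mm tall, 110 g; origin: centre of its underside. Bystander
- ink_green: ink jar, green, 44 mm across with a black cap, 54 mm tall, 110 g; origin: centre of its underside. Bystander
- ink_red: ink jar, red, 44 mm across with a black cap, 54 mm tall, 110 g; origin: centre of its underside. Bystander
- loupe: black loupe, 40 mm across and 40 mm tall, 70 g, standing on the light box in its far left corner; origin: centre of its underside. Bystander
- film_core: orange plastic film core (ring), 50 mm across, 35 mm tall, 30 g; origin: centre of its underside. Bystander

How it is judged:
By the outcome, as a careful person would: the job done as asked, in the order asked, and still so for the second after the job is handed in, while the arm keeps its last pose, push and grip.
It also fails if it takes over 64 s, if anything falls off the work surface, if the arm or the gripper's body presses on something with over 40 N, if the wrist force passes 120 N, or if a joint passes its speed limit or range.

## Working session

There is one attempt and no reset: what is moved stays moved. The work goes in short steps, Python scripts to look and compute and a shell command to move; the robot and the scene stay as the last step left them, time stands still between calls to the robot, and variables do not carry over. Pictures are saved under pics/ and viewed, at most 10 in all, crops included, and the job is handed in when it is done.

```bash
ls; mkdir -p pics; python3 - <<'E'
from cell import r
import cv2
s=r.get_state();print(s)
for n in("scene","top"):
    c=r.read_camera(n);cv2.imwrite(f"pics/{n}0.png",c["frame"]);print(n,c["mtx"],c["distortion"],c["R"],c["t"])
E
```

```text
cell.py
drive.py
pics
{'time_s': 0.0, 'joint_positions': array([ 74.29917307,  39.53271835, -11.14655823,  89.74396981,
         9.01302419,  51.70902904, -12.32585563]), 'joint_velocities': array([-0.01637238,  0.00213033, -0.0690136 , -0.03715221,  0.04135121,
        0.1306104 ,  0.02814088]), 'joint_efforts': array([-1.93633396e-04, -5.27571738e+01, -1.26709364e+00, -1.53432369e+01,
       -5.26558980e-02,  6.49948444e-03,  1.75238638e-04]), 'ee_pos': array([ 0.18916115, -0.59506866,  0.25662002]), 'tcp_rot': array([-1.79896527e+02,  6.71380666e-03,  1.76421988e+01]), 'ft_force': array([-0.74304261, -0.27899988,  0.12218524]), 'ft_torque': array([ 0.02683194,  0.01749958, -0.00693536]), 'gripper_force': 0.0, 'opening': 0.08791221064336134}
scene [[509.96566077   0.         318.60177373]
 [  0.         509.96566077 236.42663062]
 [  0.           0.           1.        ]] [0.0466469 0.        0.        0.        0.       ] [[ 0.14241977  0.98967205  0.01630466]
 [ 0.63405842 -0.07857103 -0.76928312]
 [-0.76005693  0.11989924 -0.63869996]] [-0.0497556  -0.27710814  1.73093387]
top [[568.32141088   0.         308.92632867]
 [  0.         568.32141088 239.21016228]
 [  0.           0.           1.        ]] [-0.14533417  0.          0.          0.          0.        ] [[ 0.01078106 -0.99987853  0.01125594]
 [-0.99611628 -0.01172285 -0.08726354]
 [ 0.0873849  -0.01027143 -0.99612167]] [-0.03174936  0.57900451  1.39187537]
```

View pics/scene0.png

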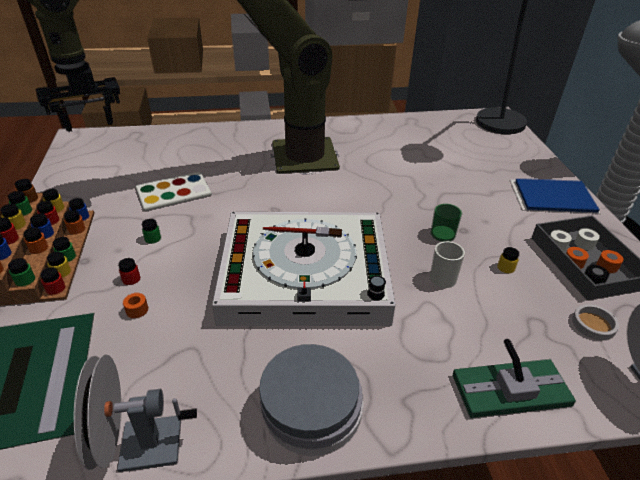

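View pics/top0.png

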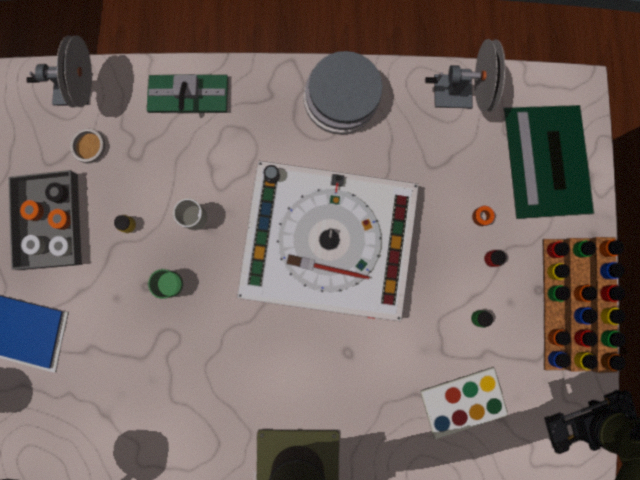

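The views agree. In the top view the knob is at about (330,240), the brush runs from (288,261) at the bristles to (370,277) at the butt, the pot is at (188,213) and the green jar at (166,284). I'll enlarge both to get finer pixel positions.

```bash
python3 - <<'E'
import cv2
a=cv2.imread("pics/top0.png")[150:330,150:430];cv2.imwrite("pics/t1.png",cv2.resize(a,(784,504),interpolation=cv2.INTER_CUBIC))
a=cv2.imread("pics/scene0.png")[190:330,210:480];cv2.imwrite("pics/s1.png",cv2.resize(a,(783,406),interpolation=cv2.INTER_CUBIC))
E
```

```text
(no output)
```

View pics/t1.png

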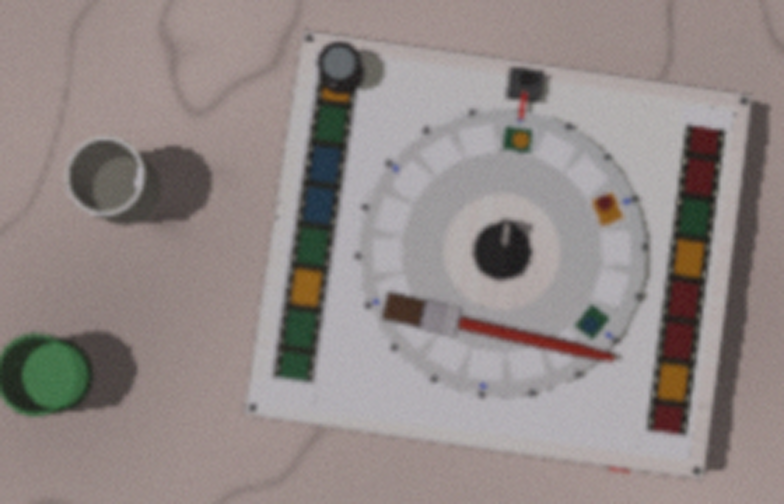

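View pics/s1.png

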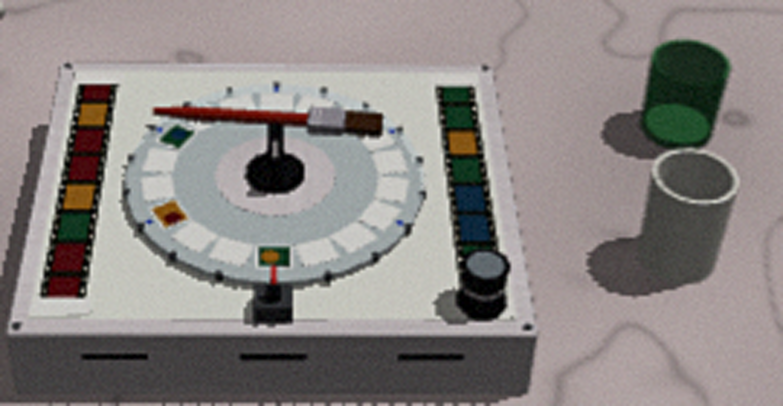

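```bash
cat > h.py <<'E'
from cell import r
import cv2,numpy as np
C={}
def cam(n):
    if n not in C:C[n]=r.read_camera(n)
    return C[n]
def ray(n,uv):
    c=cam(n);x=cv2.undistortPoints(np.array([[uv]],float),c["mtx"],c["distortion"])[0,0]
    return -c["R"].T@c["t"],c["R"].T@np.r_[x,1]
def atz(n,uv,z):
    o,d=ray(n,uv);return (o+d*(z-o[2])/d[2])
T=lambda u,v:(150+(u+.5)/2.8-.5,150+(v+.5)/2.8-.5)
S=lambda u,v:(210+(u+.5)/2.9-.5,190+(v+.5)/2.9-.5)
E
python3 - <<'E'
from h import *
np.set_printoptions(precision=4,suppress=True)
for nm,z,t,s in[("pot rim",.095,(106,177),(694,176)),("bristle",.086,(384,307),(383,124)),("ferr/bristle",.086,(422,315),(345,122)),("ferr/handle",.086,(459,323),(307,119)),("butt",.086,(621,357),(153,111)),
 ("pointer tip",.085,(521,119),(273,264)),("knob skirt",.084,(501,250),(275,173)),("jar rim",.08,(45,373),(687,69)),
 ("cFL",.07,(309,38),(528,327)),("cFR",.07,(744,99),(15,326)),("cNR",.07,(698,470),(67,66)),("cNL",.07,(253,407),(486,68)),("loupe top",.11,(340,63),(487,264)),("plunger",.098,(527,76),(271,290))]:
    print(nm,atz("top",T(*t),z)[:2],atz("scene",S(*s),z)[:2])
E
```

```text
pot rim [0.633  0.2665] [0.6381 0.2705]
bristle [0.5254 0.0275] [0.5295 0.0312]
ferr/bristle [ 0.5189 -0.0049] [ 0.5227 -0.0009]
ferr/handle [ 0.5125 -0.0364] [ 0.5146 -0.033 ]
butt [ 0.485  -0.1745] [ 0.4873 -0.1643]
pointer tip [ 0.6887 -0.088 ] [ 0.6865 -0.0835]
knob skirt [ 0.5753 -0.0717] [ 0.5794 -0.0688]
jar rim [0.4653 0.3177] [0.4782 0.3227]
cFL [0.7609 0.0971] [0.7625 0.1012]
cFR [ 0.7121 -0.2849] [ 0.7122 -0.2812]
cNR [ 0.3888 -0.2434] [ 0.3917 -0.2382]
cNL [0.439  0.1391] [0.4413 0.1445]
loupe top [0.7306 0.0671] [0.7319 0.0732]
plunger [ 0.7238 -0.0922] [ 0.7267 -0.0898]
```

The manual's scale: shifts go in shares of 300 mm and turns go in shares of 45 degrees. Converting my numbers, -6.73 degrees / 45 = -0.1496.

```bash
cat >> h.py <<'E'
from scipy.spatial.transform import Rotation as Ro
def to(p,yaw=None):
    s=r.get_state();R=Ro.from_euler("xyz",s["tcp_rot"],degrees=True).as_matrix()
    print("pos",s["ee_pos"].round(4),"rpy",s["tcp_rot"].round(2),"tool delta",(R.T@(np.array(p)-s["ee_pos"])).round(4))
    if yaw is not None:print("tool turn",-((yaw-s["tcp_rot"][2]+180)%360-180))
    print("j",s["joint_positions"].round(1),"f",s["ft_force"].round(2),"t",s["time_s"])
E
python3 drive.py '[{"finger_gap":0.06, "yaw":-0.1496}, {"finger_gap":0.06, "yaw":-0.1496}, {"finger_gap":0.06, "yaw":-0.1496}, {"finger_gap":0.06, "yaw":-0.1496}, {"finger_gap":0.06, "yaw":-0.1496}, {"finger_gap":0.06, "yaw":-0.1496}, {"finger_gap":0.06, "yaw":-0.1496}, {"finger_gap":0.06, "yaw":-0.1496}, {"finger_gap":0.06, "yaw":-0.1496}, {"finger_gap":0.06}]' 5
python3 -c "
from h import *
to([.5183,-.0143,.2],78.2)"
```

```text
time_s: 1.03
ee_pos: [0.189, -0.5955, 0.2571]
tcp_rot: [-180.0, -0.0, 78.4]
ft_force: [-0.1, 0.5, 0.9]
opening: 0.0599
gripper_force: 0.0
pos [ 0.189  -0.5955  0.2571] rpy [-1.800e+02 -4.000e-02  7.835e+01] tool delta [0.6357 0.2052 0.0575]
tool turn 0.15325795958102617
j [ 83.6  41.4 -28.4  89.2  22.5  55.3  36.6] f [-0.15  0.45  0.87] t 1.0333
```

Converted, 0.032 m / 0.3 = 0.1067, 0.0103 m / 0.3 = 0.0343.

```bash

python3 drive.py '[{"finger_gap":0.06, "xyz":[0.1067, 0.0343, 0]}, {"finger_gap":0.06, "xyz":[0.1067, 0.0343, 0]}, {"finger_gap":0.06, "xyz":[0.1067, 0.0343, 0]}, {"finger_gap":0.06, "xyz":[0.1067, 0.0343, 0]}, {"finger_gap":0.06, "xyz":[0.1067, 0.0343, 0]}, {"finger_gap":0.06, "xyz":[0.1067, 0.0343, 0]}, {"finger_gap":0.06, "xyz":[0.1067, 0.0343, 0]}, {"finger_gap":0.06, "xyz":[0.1067, 0.0343, 0]}, {"finger_gap":0.06, "xyz":[0.1067, 0.0343, 0]}, {"finger_gap":0.06, "xyz":[0.1067, 0.0343, 0]}]'
python3 drive.py '[{"finger_gap":0.06, "xyz":[0.1067, 0.0343, 0]}, {"finger_gap":0.06, "xyz":[0.1067, 0.0343, 0]}, {"finger_gap":0.06, "xyz":[0.1067, 0.0343, 0]}, {"finger_gap":0.06, "xyz":[0.1067, 0.0343, 0]}, {"finger_gap":0.06, "xyz":[0.1067, 0.0343, 0], "yaw":0.0022}, {"finger_gap":0.06, "xyz":[0.1067, 0.0343, 0.0333]}, {"finger_gap":0.06, "xyz":[0.1067, 0.0343, 0.0333]}, {"finger_gap":0.06, "xyz":[0.1067, 0.0343, 0.0667]}, {"finger_gap":0.06, "xyz":[0.1067, 0.0343, 0.0567]}, {"finger_gap":0.06}]'
python3 -c "
from h import *
to([.5183,-.0143,.102],78.2)"
```

```text
time_s: 1.87
ee_pos: [0.3562, -0.3021, 0.2576]
tcp_rot: [180.0, 0.0, 78.0]
ft_force: [1.0, -0.4, 0.1]
opening: 0.0598
gripper_force: 0.0
time_s: 2.7
ee_pos: [0.5079, -0.0322, 0.1985]
tcp_rot: [-180.0, -0.3, 78.5]
ft_force: [0.5, -0.4, 0.1]
opening: 0.0597
gripper_force: 0.0
pos [ 0.5079 -0.0322  0.1985] rpy [-180.     -0.35   78.5 ] tool delta [0.019  0.0066 0.0966]
tool turn 0.3003968230782448
j [ 12.5  37.2 -22.3 112.7  23.3  34.4 -36.6] f [ 0.48 -0.39  0.07] t 2.7
```

Converted, 0.02 m / 0.3 = 0.0667, 0.019 m / 0.3 = 0.0633, 0.3 degrees / 45 = 0.0067.

```bash

python3 drive.py '[{"finger_gap":0.06, "xyz":[0.0633, 0.022, 0.0667], "yaw":0.0067}, {"finger_gap":0.06, "xyz":[0, 0, 0.0667]}, {"finger_gap":0.06, "xyz":[0, 0, 0.0667]}, {"finger_gap":0.06, "xyz":[0, 0, 0.0667]}, {"finger_gap":0.06, "xyz":[0, 0, 0.0467]}, {"finger_gap":0.06}, {"finger_gap":0.06}]'
python3 - <<'E'
from h import *
to([.5183,-.0143,.102],78.2)
a=cam("top")["frame"][190:310,260:400];b=cam("scene")["frame"][190:310,220:360]
cv2.imwrite("pics/g1.png",cv2.resize(np.hstack([a,b]),None,fx=2.8,fy=2.8,interpolation=cv2.INTER_CUBIC))
E
```

```text
time_s: 3.28
ee_pos: [0.5155, -0.0235, 0.1062]
tcp_rot: [-179.9, 0.0, 77.7]
ft_force: [-0.2, 0.3, -0.0]
opening: 0.0603
gripper_force: 0.0
pos [ 0.5155 -0.0235  0.1062] rpy [-1.7994e+02  4.0000e-02  7.7700e+01] tool delta [0.0096 0.0008 0.0042]
tool turn -0.4983284898121667
j [  6.5  46.1 -14.8 115.   29.   22.4 -43.4] f [-0.15  0.3  -0.01] t 3.2833
```

View pics/g1.png

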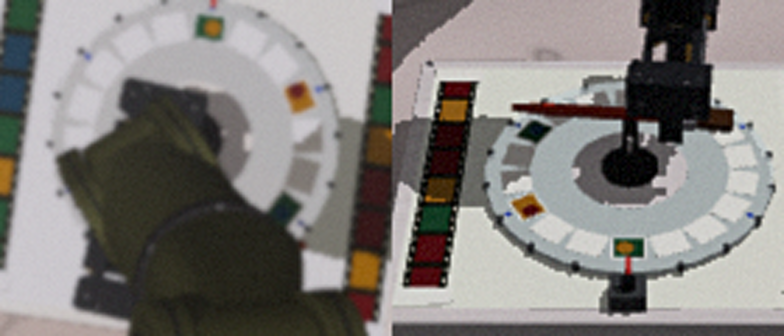

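The fingers straddle the brush at the ferrule, with the bristles showing beyond them at about (715,118). I'll shift 7 mm along, go down 4 mm and close.

Converted, 0.007 m / 0.3 = 0.0233, 0.004 m / 0.3 = 0.0133, -0.5 degrees / 45 = -0.0111.

```bash

python3 drive.py '[{"finger_gap":0.06, "xyz":[0.0233, 0, 0.0133], "yaw":-0.0111}, {"finger_gap":0.06}, {"finger_gap":0.02}, {"finger_gap":0.01}, {"finger_gap":0.01}, {"finger_gap":0.01}, {"finger_gap":0.01}, {"finger_gap":0.01}]' 5
python3 -c "
from h import *
to([.5183,-.0143,.102],78.2)"
```

```text
time_s: 4.05
ee_pos: [0.5172, -0.0167, 0.1025]
tcp_rot: [180.0, 0.0, 78.3]
ft_force: [-0.0, -0.5, 0.7]
opening: 0.026
gripper_force: 5.0
pos [ 0.5172 -0.0167  0.1025] rpy [1.800e+02 1.000e-02 7.829e+01] tool delta [0.0025 0.0006 0.0005]
tool turn 0.09475077903329066
j [  5.6  46.5 -14.6 114.9  29.2  22.  -43.7] f [-0.04 -0.45  0.66] t 4.05
```

Opening is 26 mm, so the gripper has the ferrule. I'll lift gently and see whether the brush droops.

Converted, -0.025 m / 0.3 = -0.0833, -0.02 m / 0.3 = -0.0667.

```bash

python3 drive.py '[{"finger_gap":0.01, "xyz":[0, 0, -0.0333]}, {"finger_gap":0.01, "xyz":[0, 0, -0.0667]}, {"finger_gap":0.01, "xyz":[0, 0, -0.0833]}, {"finger_gap":0.01, "xyz":[0, 0, -0.0833]}, {"finger_gap":0.01, "xyz":[0, 0, -0.0833]}, {"finger_gap":0.01, "xyz":[0, 0, -0.0833]}, {"finger_gap":0.01, "xyz":[0, 0, -0.0833]}, {"finger_gap":0.01, "xyz":[0, 0, -0.0833]}, {"finger_gap":0.01, "xyz":[0, 0, -0.0667]}, {"finger_gap":0.01}]'
python3 - <<'E'
from h import *
to([.6355,.2685,.31],78.2)
b=cam("scene")["frame"][80:240,200:400]
cv2.imwrite("pics/g2.png",cv2.resize(b,None,fx=3,fy=3,interpolation=cv2.INTER_CUBIC))
E
```

```text
time_s: 4.88
ee_pos: [0.5191, -0.016, 0.3068]
tcp_rot: [179.6, -0.1, 78.3]
ft_force: [0.5, 0.1, -0.7]
opening: 0.0258
gripper_force: 5.0
pos [ 0.5191 -0.016   0.3068] rpy [ 1.7956e+02 -1.1000e-01  7.8290e+01] tool delta [ 0.3022  0.0562 -0.0021]
tool turn 0.09432195501176466
j [ 14.   29.2 -27.1 104.   16.9  50.3 -32.6] f [ 0.46  0.14 -0.72] t 4.8833
```

View pics/g2.png

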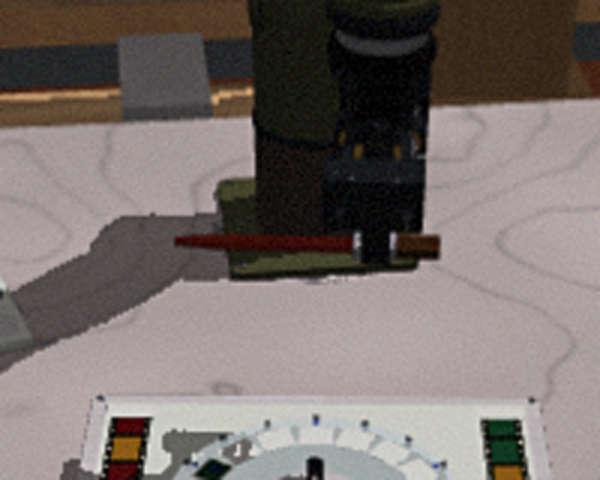

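```bash
cat >> h.py <<'E'
def brush():
    """handle ends from the scene view, in the vertical plane through the TCP along tool x"""
    s=r.get_state();p=s["ee_pos"];R=Ro.from_euler("xyz",s["tcp_rot"],degrees=True).as_matrix();n=R[:,1]
    c=cam("scene");f=c["frame"].astype(int);m=((f[...,2]>55)&(f[...,2]>2.6*f[...,1])&(f[...,2]>2.6*f[...,0])).astype(np.uint8)
    q=cv2.projectPoints(p[None]-[0,0,.07],cv2.Rodrigues(c["R"])[0],c["t"],c["mtx"],c["distortion"])[0][0,0]
    k,l,st,ce=cv2.connectedComponentsWithStats(m,connectivity=8)
    i=[i for i in range(1,k) if st[i,4]>25 and np.hypot(*(ce[i]-q))<90]
    for i in i:
        y,x=np.nonzero(l==i);P=np.c_[x,y].astype(float);a=P-P.mean(0);d=a@np.linalg.svd(a,full_matrices=False)[2][0]
        E=[]
        for j in(d.argmin(),d.argmax()):
            o,v=ray("scene",P[j]);w=o+v*(n@(p-o))/(n@v)-p;E.append((round(w@R[:,0],3),round(w[2],3)))
        print("comp",st[i],"ends (tool x, world z) rel TCP",E,"angle below horiz",np.degrees(np.arctan2(-(E[1][1]-E[0][1]),E[1][0]-E[0][0])).round(1))
E
python3 drive.py '[{"finger_gap":0.01}, {"finger_gap":0.01}, {"finger_gap":0.01}, {"finger_gap":0.01}, {"finger_gap":0.01}, {"finger_gap":0.01}, {"finger_gap":0.01}]' 3
python3 -c "
from h import *
brush()"
```

```text
time_s: 5.52
ee_pos: [0.5172, -0.0165, 0.3021]
tcp_rot: [-180.0, 0.0, 78.3]
ft_force: [0.8, 0.1, -0.5]
opening: 0.0255
gripper_force: 3.0
comp [259 160  58   4  97] ends (tool x, world z) rel TCP [(np.float64(-0.148), np.float64(-0.021)), (np.float64(-0.018), np.float64(-0.017))] angle below horiz -1.8
comp [239 220   9   4  32] ends (tool x, world z) rel TCP [(np.float64(-0.209), np.float64(-0.205)), (np.float64(-0.188), np.float64(-0.194))] angle below horiz -27.6
```

The brush holds horizontal even at 3 N. I'll try sharp upward starts with gentle descents to ratchet the butt down.

Converted, -0.0417 m / 0.3 = -0.139.

```bash

python3 drive.py '[{"finger_gap":0.01, "xyz":[0, 0, -0.139]}, {"finger_gap":0.01}, {"finger_gap":0.01, "xyz":[0, 0, 0.139]}, {"finger_gap":0.01, "xyz":[0, 0, -0.139]}, {"finger_gap":0.01, "xyz":[0, 0, 0.139]}, {"finger_gap":0.01, "xyz":[0, 0, -0.139]}, {"finger_gap":0.01, "xyz":[0, 0, 0.139]}, {"finger_gap":0.01, "xyz":[0, 0, -0.139]}, {"finger_gap":0.01}, {"finger_gap":0.01}]' 3
python3 -c "
from h import *
brush();to([.6355,.2685,.35])"
```

```text
time_s: 6.4
ee_pos: [0.5183, -0.0161, 0.3446]
tcp_rot: [179.9, -0.1, 78.3]
ft_force: [0.0, 0.5, -0.4]
opening: 0.026
gripper_force: 3.0
pos [ 0.518  -0.0163  0.3447] rpy [ 1.7987e+02 -3.0000e-02  7.8300e+01] tool delta [ 0.3028  0.0573 -0.005 ]
j [ 15.   26.9 -28.3 100.6  15.   56.1 -30.8] f [ 0.42 -0.07 -0.89] t 6.45
```

```bash
sed -i 's/>25 and/>12 and/; s/<90\]/<130]/; s/>2.6\*f\[...,1\]/>2.2*f[...,1]/; s/>2.6\*f\[...,0\]/>2.2*f[...,0]/' h.py
python3 - <<'E'
from h import *
brush()
b=cam("scene")["frame"][40:240,200:400]
cv2.imwrite("pics/g3.png",cv2.resize(b,None,fx=3,fy=3,interpolation=cv2.INTER_CUBIC))
E
```

```text
comp [239 220   9   4  32] ends (tool x, world z) rel TCP [(np.float64(-0.209), np.float64(-0.246)), (np.float64(-0.189), np.float64(-0.235))] angle below horiz -28.8
comp [236 235  10   4  34] ends (tool x, world z) rel TCP [(np.float64(-0.221), np.float64(-0.296)), (np.float64(-0.197), np.float64(-0.284))] angle below horiz -26.6
```

View pics/g3.png

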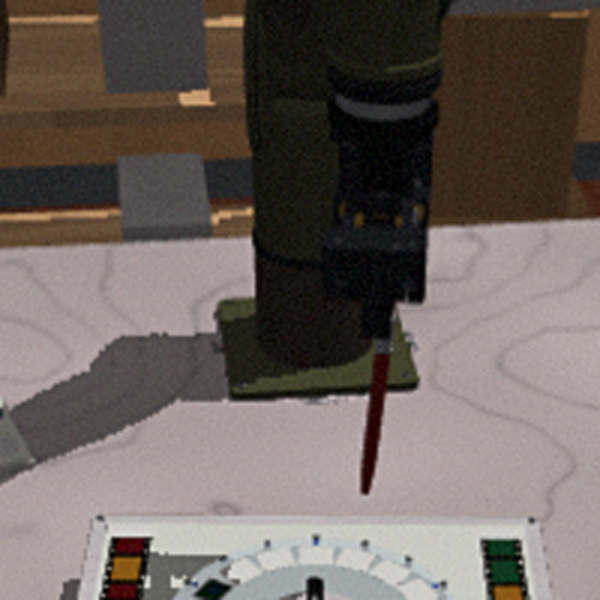

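The brush now hangs nearly vertical: handle top at px (327.5,158), butt at (322,204). I'll grip harder and carry it to the pot.

Converted, 0.03 m / 0.3 = 0.1, 0.015 m / 0.3 = 0.05.

```bash
python3 - <<'E'
from h import *
s=r.get_state();p=s["ee_pos"];R=Ro.from_euler("xyz",s["tcp_rot"],degrees=True).as_matrix();n=R[:,1]
for uv in((327.5,158),(322,204.2)):
    o,v=ray("scene",uv);w=o+v*(n@(p-o))/(n@v)-p;print(R.T@w)
E
python3 drive.py '[{"finger_gap":0.01}, {"finger_gap":0.01, "xyz":[0.05, 0.01, 0]}, {"finger_gap":0.01, "xyz":[0.1, 0.019, 0]}, {"finger_gap":0.01, "xyz":[0.1, 0.019, 0]}, {"finger_gap":0.01, "xyz":[0.1, 0.019, 0]}, {"finger_gap":0.01, "xyz":[0.1, 0.019, 0]}, {"finger_gap":0.01, "xyz":[0.1, 0.019, 0]}, {"finger_gap":0.01, "xyz":[0.1, 0.019, 0]}, {"finger_gap":0.01, "xyz":[0.1, 0.019, 0]}, {"finger_gap":0.01, "xyz":[0.1, 0.019, 0]}]' 15
python3 drive.py '[{"finger_gap":0.01, "xyz":[0.1, 0.019, 0]}, {"finger_gap":0.01, "xyz":[0.0667, 0.01, 0]}, {"finger_gap":0.01}, {"finger_gap":0.01}]'
python3 -c "
from h import *
to([.6355,.2685,.27])"
```

```text
[7.46783639e-03 8.70663702e-17 4.73008397e-02]
[-2.24387099e-03  1.82026492e-16  1.75610174e-01]
time_s: 7.38
ee_pos: [0.6169, 0.2246, 0.3444]
tcp_rot: [180.0, 0.0, 78.3]
ft_force: [0.5, -0.2, 0.1]
opening: 0.026
gripper_force: 15.0
time_s: 7.72
ee_pos: [0.6348, 0.2718, 0.3437]
tcp_rot: [-180.0, 0.0, 78.4]
ft_force: [-0.3, -0.2, 0.1]
opening: 0.0256
gripper_force: 15.0
pos [0.6348 0.2718 0.3437] rpy [-179.98    0.     78.43] tool delta [-0.0031  0.0014  0.0737]
j [-15.2  42.1 -25.6  69.5  17.7  72.2 -51.9] f [-0.25 -0.19  0.15] t 7.7167
```

Converted, 0.02 m / 0.3 = 0.0667, 0.012 m / 0.3 = 0.04.

```bash

python3 drive.py '[{"finger_gap":0.01, "xyz":[-0.0033, 0.0033, 0.0667]}, {"finger_gap":0.01, "xyz":[0, 0, 0.0667]}, {"finger_gap":0.01, "xyz":[0, 0, 0.0667]}, {"finger_gap":0.01, "xyz":[0, 0, 0.0667]}, {"finger_gap":0.01, "xyz":[0, 0, 0.0667]}, {"finger_gap":0.01, "xyz":[0, 0, 0.0667]}, {"finger_gap":0.01, "xyz":[0, 0, 0.0667]}, {"finger_gap":0.01, "xyz":[0, 0, 0.04]}, {"finger_gap":0.01}, {"finger_gap":0.01}]'
python3 - <<'E'
from h import *
to([.6355,.2685,.185])
a=cam("top")["frame"][140:300,120:260];b=cam("scene")["frame"][140:300,380:520]
cv2.imwrite("pics/g4.png",cv2.resize(np.hstack([a,b]),None,fx=2.8,fy=2.8,interpolation=cv2.INTER_CUBIC))
E
```

```text
time_s: 8.55
ee_pos: [0.6361, 0.2683, 0.1923]
tcp_rot: [180.0, 0.1, 78.2]
ft_force: [0.5, 0.0, -0.8]
opening: 0.0257
gripper_force: 15.0
pos [0.6361 0.2683 0.1923] rpy [1.800e+02 5.000e-02 7.825e+01] tool delta [ 0.0001 -0.0007  0.0073]
j [-15.3  50.  -23.4  80.1  22.   54.4 -55.8] f [ 0.5   0.04 -0.77] t 8.55
```

View pics/g4.png

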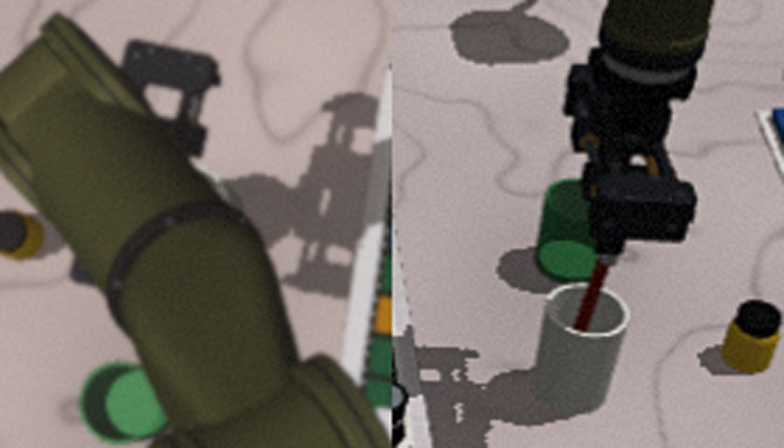

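The handle is inside the pot, entering the rim at about (580,328) in the right panel. I'll lower 5 mm, open, and rise.

Converted, 0.005 m / 0.3 = 0.0167.

```bash

python3 drive.py '[{"finger_gap":0.01, "xyz":[0, 0, 0.0167]}, {"finger_gap":0.01}, {"finger_gap":0.06}, {"finger_gap":0.06}, {"finger_gap":0.06}, {"finger_gap":0.06}, {"finger_gap":0.06}, {"finger_gap":0.06}, {"finger_gap":0.06}, {"finger_gap":0.06}]'
python3 drive.py '[{"finger_gap":0.06, "xyz":[0, 0, -0.05]}, {"finger_gap":0.06, "xyz":[0, 0, -0.0833]}, {"finger_gap":0.06, "xyz":[0, 0, -0.1]}, {"finger_gap":0.06, "xyz":[0, 0, -0.1]}, {"finger_gap":0.06, "xyz":[0, 0, -0.1]}, {"finger_gap":0.06, "xyz":[0, 0, -0.0667]}, {"finger_gap":0.05}]'
python3 - <<'E'
from h import *
to([.576,-.071,.2],172.6)
a=cam("top")["frame"][140:300,120:260];b=cam("scene")["frame"][140:300,380:520]
cv2.imwrite("pics/g5.png",cv2.resize(np.hstack([a,b]),None,fx=2.8,fy=2.8,interpolation=cv2.INTER_CUBIC))
E
```

```text
time_s: 9.48
ee_pos: [0.636, 0.2693, 0.187]
tcp_rot: [-180.0, 0.0, 78.3]
ft_force: [-0.0, 0.0, 0.7]
opening: 0.0601
gripper_force: 0.0
time_s: 10.07
ee_pos: [0.6378, 0.2709, 0.3427]
tcp_rot: [179.6, -0.4, 78.3]
ft_force: [0.8, 0.6, 1.2]
opening: 0.0554
gripper_force: 0.0
pos [0.6378 0.2709 0.3427] rpy [179.59  -0.38  78.28] tool delta [-0.3483  0.0079  0.1404]
tool turn -94.32258897433985
j [-14.9  42.1 -25.6  69.7  17.9  71.4 -51.9] f [0.82 0.64 1.25] t 10.0667
```

View pics/g5.png

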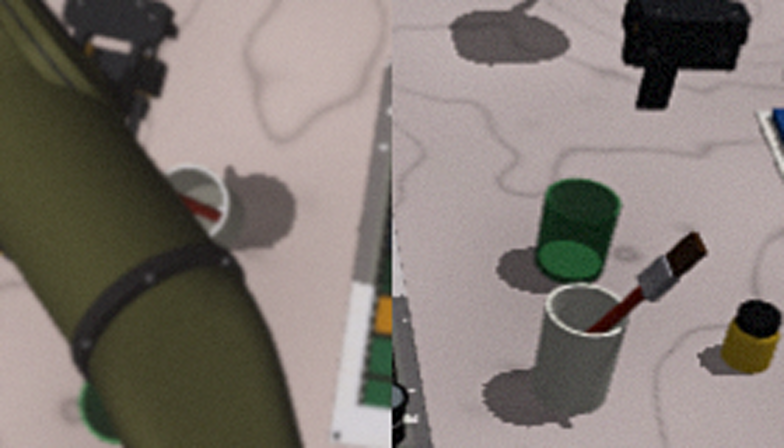

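The brush stands in the pot with its bristles up, leaning right at about (690,250), and the pot is upright. Next is the knob.

Converted, -0.03 m / 0.3 = -0.1, -0.015 m / 0.3 = -0.05.

```bash

python3 drive.py '[{"finger_gap":0.05, "xyz":[-0.05, 0, 0]}, {"finger_gap":0.05, "xyz":[-0.1, 0, 0]}, {"finger_gap":0.05, "xyz":[-0.1, 0, 0]}, {"finger_gap":0.05, "xyz":[-0.1, 0, 0]}, {"finger_gap":0.05, "xyz":[-0.1, 0, 0]}, {"finger_gap":0.05, "xyz":[-0.1, 0, 0]}, {"finger_gap":0.05, "xyz":[-0.1, 0.0133, 0]}, {"finger_gap":0.05, "xyz":[-0.1, 0.0133, 0]}, {"finger_gap":0.05, "xyz":[-0.1, 0, 0]}, {"finger_gap":0.05, "xyz":[-0.1, 0, 0]}]'
python3 drive.py '[{"finger_gap":0.05, "xyz":[-0.1, 0, 0]}, {"finger_gap":0.05, "xyz":[-0.0833, 0, 0]}, {"finger_gap":0.05, "xyz":[-0.0333, 0, 0]}, {"finger_gap":0.05, "yaw":-0.1489}, {"finger_gap":0.05, "yaw":-0.1489}, {"finger_gap":0.05, "yaw":-0.1489}, {"finger_gap":0.05, "yaw":-0.1489}, {"finger_gap":0.05, "yaw":-0.1489}, {"finger_gap":0.05, "yaw":-0.1489}, {"finger_gap":0.05, "yaw":-0.1489}]'
python3 drive.py '[{"finger_gap":0.05, "yaw":-0.1489}, {"finger_gap":0.05, "yaw":-0.1489}, {"finger_gap":0.05, "yaw":-0.1489}, {"finger_gap":0.05, "yaw":-0.1489}, {"finger_gap":0.05, "yaw":-0.1489}, {"finger_gap":0.05, "yaw":-0.1489}, {"finger_gap":0.05, "yaw":-0.1489}, {"finger_gap":0.05}]'
python3 -c "
from h import *
to([.5765,-.0705,.2],172.6)"
```

```text
time_s: 11.0
ee_pos: [0.5846, -0.0132, 0.3349]
tcp_rot: [-179.8, 0.1, 78.3]
ft_force: [0.3, -0.2, -0.1]
opening: 0.0501
gripper_force: 0.0
time_s: 11.83
ee_pos: [0.5724, -0.0737, 0.3358]
tcp_rot: [-179.9, -0.1, 125.6]
ft_force: [1.0, 0.0, -0.9]
opening: 0.0499
gripper_force: 0.0
time_s: 12.5
ee_pos: [0.5724, -0.074, 0.3357]
tcp_rot: [179.9, -0.1, 172.4]
ft_force: [-0.3, 0.6, -0.7]
opening: 0.0498
gripper_force: 0.0
pos [ 0.5724 -0.074   0.3357] rpy [ 1.7992e+02 -1.4000e-01  1.7236e+02] tool delta [-0.0039  0.0038  0.1357]
tool turn -0.23714162966615504
j [ 32.2  38.5 -53.6  90.9  32.6  67.7  54.1] f [-0.32  0.65 -0.73] t 12.5
```

Converted, 0.03 m / 0.3 = 0.1, 0.02 m / 0.3 = 0.0667, -0.2 degrees / 45 = -0.0044.

```bash

python3 drive.py '[{"finger_gap":0.05, "xyz":[-0.013, 0.0127, 0.1], "yaw":-0.0044}, {"finger_gap":0.05, "xyz":[0, 0, 0.1]}, {"finger_gap":0.05, "xyz":[0, 0, 0.1]}, {"finger_gap":0.05, "xyz":[0, 0, 0.1]}, {"finger_gap":0.05, "xyz":[0, 0, 0.1]}, {"finger_gap":0.05, "xyz":[0, 0, 0.1]}, {"finger_gap":0.05, "xyz":[0, 0, 0.0667]}, {"finger_gap":0.05}, {"finger_gap":0.05}, {"finger_gap":0.05}]'
python3 -c "
from h import *
to([.5765,-.0705,.112],172.6)"
```

```text
time_s: 13.33
ee_pos: [0.578, -0.0709, 0.1381]
tcp_rot: [179.9, 0.1, 172.3]
ft_force: [0.7, -1.2, -0.1]
opening: 0.0498
gripper_force: 0.0
pos [ 0.578  -0.0709  0.1381] rpy [1.7994e+02 8.0000e-02 1.7226e+02] tool delta [0.0016 0.0002 0.0261]
tool turn -0.3406383747646373
j [ 26.5  51.6 -43.5 102.1  47.9  46.6  41. ] f [ 0.71 -1.19 -0.1 ] t 13.3333
```

Converted, 0.013 m / 0.3 = 0.0433, 0.001 m / 0.3 = 0.0033, -0.3 degrees / 45 = -0.0067.

```bash

python3 drive.py '[{"finger_gap":0.05, "xyz":[0.0033, 0, 0.0433], "yaw":-0.0067}, {"finger_gap":0.05, "xyz":[0, 0, 0.0433]}, {"finger_gap":0.05}, {"finger_gap":0.05}, {"finger_gap":0.01}, {"finger_gap":0.01}, {"finger_gap":0.01}, {"finger_gap":0.01}, {"finger_gap":0.01}, {"finger_gap":0.01}]' 20
python3 -c "
from h import *
to([.5765,-.0705,.112],172.6);print(r.get_state()['ft_torque'])"
```

```text
time_s: 14.17
ee_pos: [0.5766, -0.0702, 0.1113]
tcp_rot: [179.8, 0.0, 172.6]
ft_force: [0.5, -1.8, -1.1]
opening: 0.0128
gripper_force: 20.0
pos [ 0.5766 -0.0702  0.1113] rpy [1.7984e+02 4.0000e-02 1.7264e+02] tool delta [ 0.     -0.0003 -0.0007]
tool turn 0.04071843674142883
j [ 25.6  53.6 -41.8 103.1  50.5  43.9  39.2] f [ 0.54 -1.77 -1.1 ] t 14.1667
[-0.70898156 -0.30561308 -0.07860815]
```

Converted, 2.5 degrees / 45 = 0.0556.

```bash
Q='python3 -c "
from cell import r
s=r.get_state();print(s[\"tcp_rot\"][2].round(2),\"tau\",s[\"ft_torque\"].round(3),s[\"ft_force\"].round(1),s[\"ee_pos\"].round(4))"'
python3 drive.py '[{"finger_gap":0.01, "yaw":0.0556}, {"finger_gap":0.01, "yaw":0.0556}, {"finger_gap":0.01}]' 30 >/dev/null; eval "$Q"
python3 drive.py '[{"finger_gap":0.01, "yaw":0.0556}, {"finger_gap":0.01, "yaw":0.0556}, {"finger_gap":0.01}]' >/dev/null; eval "$Q"
python3 drive.py '[{"finger_gap":0.01, "yaw":0.0556}, {"finger_gap":0.01, "yaw":0.0556}, {"finger_gap":0.01}]' >/dev/null; eval "$Q"
python3 drive.py '[{"finger_gap":0.01, "yaw":0.0556}, {"finger_gap":0.01, "yaw":0.0556}, {"finger_gap":0.01}]' >/dev/null; eval "$Q"
```

```text
167.62 tau [ 0.572 -0.266  0.133] [ 0.7  2.  -0.7] [ 0.5766 -0.0704  0.1113]
162.64 tau [ 0.585 -0.243  0.019] [1.7 3.3 0.1] [ 0.5765 -0.0705  0.1113]
157.65 tau [ 0.696 -0.194 -0.14 ] [ 0.7  4.  -0.1] [ 0.5765 -0.0707  0.1113]
152.72 tau [ 0.669 -0.114  0.035] [0.5 3.3 0.7] [ 0.5764 -0.0708  0.1113]
```

The feel matches the first click. Two more.

Converted, 2.5 degrees / 45 = 0.0556.

```bash
Q='python3 -c "
from cell import r
s=r.get_state();print(s[\"tcp_rot\"][2].round(2),\"tau\",s[\"ft_torque\"].round(3),s[\"ft_force\"].round(1),s[\"ee_pos\"].round(4))"'
for i in 1 2; do :; done
python3 drive.py '[{"finger_gap":0.01, "yaw":0.0556}, {"finger_gap":0.01, "yaw":0.0556}, {"finger_gap":0.01}]' >/dev/null; eval "$Q"
python3 drive.py '[{"finger_gap":0.01, "yaw":0.0556}, {"finger_gap":0.01, "yaw":0.0556}, {"finger_gap":0.01}]' >/dev/null; eval "$Q"
python3 drive.py '[{"finger_gap":0.01, "yaw":0.0556}, {"finger_gap":0.01, "yaw":0.0556}, {"finger_gap":0.01}]' >/dev/null; eval "$Q"
python3 drive.py '[{"finger_gap":0.01, "yaw":0.0556}, {"finger_gap":0.01, "yaw":0.0556}, {"finger_gap":0.01}]' >/dev/null; eval "$Q"
python3 drive.py '[{"finger_gap":0.01, "yaw":0.0556}, {"finger_gap":0.01, "yaw":0.0556}, {"finger_gap":0.01}]' >/dev/null; eval "$Q"
python3 drive.py '[{"finger_gap":0.01, "yaw":0.0556}, {"finger_gap":0.01, "yaw":0.0556}, {"finger_gap":0.01}]' >/dev/null; eval "$Q"
python3 drive.py '[{"finger_gap":0.01, "yaw":0.0556}, {"finger_gap":0.01, "yaw":0.0556}, {"finger_gap":0.01}]' >/dev/null; eval "$Q"
python3 drive.py '[{"finger_gap":0.01, "yaw":0.0556}, {"finger_gap":0.01, "yaw":0.0556}, {"finger_gap":0.01}, {"finger_gap":0.01}]' >/dev/null; eval "$Q"
```

```text
147.76 tau [ 0.748 -0.058  0.133] [0.1 3.5 0.8] [ 0.5763 -0.071   0.1113]
142.73 tau [ 0.685 -0.009  0.071] [-1.4  3.6  2.1] [ 0.5762 -0.0712  0.1113]
137.7 tau [ 0.744  0.095 -0.119] [-1.   3.1  3.5] [ 0.5761 -0.0713  0.1113]
132.75 tau [0.659 0.263 0.03 ] [-1.7  3.4  3.8] [ 0.576  -0.0714  0.1113]
127.78 tau [0.606 0.363 0.159] [-2.4  2.5  4.5] [ 0.5759 -0.0715  0.1112]
122.74 tau [0.631 0.439 0.031] [-3.   2.3  4.8] [ 0.5757 -0.0716  0.1113]
117.7 tau [ 0.66   0.536 -0.173] [-2.3  2.5  6.7] [ 0.5756 -0.0717  0.1113]
112.83 tau [ 0.561  0.547 -0.005] [-2.8  2.7  6.3] [ 0.5754 -0.0718  0.1113]
```

```bash
for i in 1 2 3 4 5 6; do python3 drive.py '[{"finger_gap":0.01}]' >/dev/null; python3 -c "
from cell import r
s=r.get_state();print(s['tcp_rot'][2].round(2),s['ft_torque'][2].round(3),s['gripper_force'],s['opening'])"; done
python3 - <<'E'
from h import *
b=cam("scene")["frame"][180:330,210:480]
cv2.imwrite("pics/end.png",cv2.resize(b,None,fx=2.9,fy=2.9,interpolation=cv2.INTER_CUBIC))
E
```

```text
112.83 -0.051 30.00897862482816 0.01273544522161763
112.84 0.0 30.0087594659999 0.012334461370101803
112.83 -0.0 30.00870858784765 0.012651780823431357
112.83 -0.004 30.00864252448082 0.012658105018108318
112.83 -0.04 30.008596717379987 0.012481544471830983
112.83 -0.065 30.00864109955728 0.012911982219326084
```

View pics/end.png

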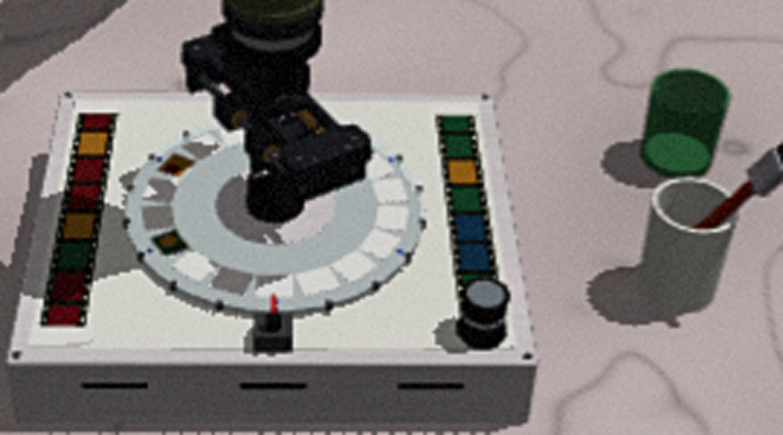

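The original key frame at the pointer is now three frames on, at about (168,242). The brush and pot still stand, the torque is near zero and the grip is 30 N, so I'll hand it in.

```bash
python3 -c "
from cell import r
print(r.close_job())"
```

```text
the job is handed in; nothing more can be done
None
```

The brush stands bristles up in the white pot, released, and the knob is turned three clicks clockwise to the third stop and still held at 30 N; I handed the job in at about 18 s and no verdict was returned.

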